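Load a water sample on the analyser's sprung lift

TASK

Stand the short, straight-sided amber sample jar upright in the middle of the analyser's raised square lift plate and press it down, holding it there for a moment, until the spring catch closes over the edge of the plate. Then let go: the plate must stay down with the jar standing on it.

Things in the scene. Friction and masses are not known exactly. Their poses are not given: they have to be found in the camera images.
- jar: Short straight-sided amber glass jar, sealed, with a paper label and a flat black screw cap about as wide as the jar: 80 mm tall, glass 50 mm and cap 52 mm in diameter, cap 20 mm high, 0.2 to 0.33 kg. Stands on the bench; trades places with a narrow-necked bottle (54 x 135 mm tall) and a thin vial (32 x 62 mm tall), not wanted. Origin: centre of its underside; z up.
- lift_top (a point): Centre of the upper face of the lift plate: level 110 x 110 mm aluminium square, dark pad, on a low white analyser (260 x 200 mm, 70 mm high, fixed). 110 mm above the bench when up; sinks with the plate. z up; x points to the spring catch, a dark steel block 40 mm wide beside the plate's +x edge, its top 6 mm below the raised plate; it closes over a bar on the plate's edge, not over the pad.
- lift (a joint): How far the plate has sunk, in m: 0 up, 0.030 bottom stop. A spring pushes it up: the jar's weight alone sinks it 3 mm at most; pressing the jar right down takes up to about 16 N. From 0.006 on its edge bar pushes the catch aside; past 0.020 the catch springs back over the bar within half a second and holds the plate at about 0.020. Press to 0.023-0.030 and hold half a second.
There are look-alikes about, which are no part of the job. Leave any brown or turquoise look-alike of the jar alone.

How it is judged:
On the way, in this order (a step that is already met when the one before it is completed fails the run):
1. the jar is set on the lift plate while the plate is still up (not yet at the catch) (horizontal distance between jar and lift_top below 0.025 m and z of jar in the frame of lift_top below 0.006 m and value of joint lift below 0.017 m).
2. the plate is pressed down past the catch with the jar on it (horizontal distance between jar and lift_top below 0.025 m and z of jar in the frame of lift_top below 0.006 m and value of joint lift above 0.0185 m).
At the end, for the whole second after the job is handed in: The lift plate stays latched down by its catch (sunk by more than 17.5 mm), and the jar stands upright on it (within 10 degrees), at rest, its centre within 20 mm of the plate's centre and its underside on the plate (within 6 mm) (value of joint lift above 0.0175 m and horizontal distance between jar and lift_top below 0.02 m and z of jar in the frame of lift_top between -0.006 and 0.006 m and angle between jar's own z axis and vertical below 0.17 rad and linear speed of jar below 0.02 m/s); the robot touches nothing.
It also fails if it takes over 38 s, if anything falls off the work surface, if the arm or the gripper's body presses on something with over 40 N, if the wrist force passes 120 N, or if a joint passes its speed limit or range.

ROBOT

A 7-joint arm with a two-finger parallel gripper is mounted at the origin on the work surface. World frame = base frame: x ahead of the robot, y to its left, z up, the work surface at z = 0. Lengths are in m, angles in rad, forces in N, time in s.
With the tool pointing down it reaches from about 0.425 to 0.95 m from the base axis. Payload 16.7 kg.
Tool frame: the origin (TCP) lies between the finger pads; the fingertips stand 8 mm ahead of it and the grasp point (between the pads) lies 11 mm behind it (env.tip_reach is the distance from the TCP to the fingertips, in m); x points along the fingers, z is the direction in which the jaws open and shut, and the axes are right-handed (so a half turn about x gives the same grasp; the last joint's range is limited). The gripper opens to 94 mm and grips with 3 to 60 N. Pads are 16 mm wide; open, the fingers measure 119 mm over their backs; the gripper's body (75 mm by 177 mm) begins 78 mm behind the grasp point.
Start: joints at [-1.478, 0.426, 0.074, 1.606, -0.034, 1.111, -0.067], TCP at [0.162, 0.655, 0.176] pointing down, gripper open.
Joint ranges: [-2.85, 2.85], [-0.5, 2.14], [-1.23, 1.37], [0.21, 2.46], [-1.02, 4.16], [0.16, 2.05], [-2.73, 2.73]. Speed limits (rad/s): [1.89, 1.89, 2.39, 2.39, 3.01, 3.01, 3.01].

INTERFACE

Orientations are given as a unit quaternion [w, x, y, z].
In Python, from rig import env gives the robot as it stands. The module is installed in compiled form; this text tells all that it offers.
- The arm moves only by the tool carry_out, never from a script. Its argument "moves" is a list of rows, each an object of numbers: "x", "y", "z": the shift along the tool's x, y, z in mm; "rx", "ry", "rz": the turn, a rotation vector about the tool's x, y, z in degrees; "claw": the opening, from 0 (shut) to 1 (fully open). In form: [{"x": .., "y": .., "z": .., "rx": .., "ry": .., "rz": .., "claw": ..}, ...]. A call has exactly 10 rows; each row is the pose to reach, as a shift and turn from the pose measured when the call began, along the tool's axes at that moment; what a row does not reach only later rows make up. A row lasts 1/8 s, in which the tool goes at most 62.5 mm and 10.7 degrees, less where a joint would pass 70% of its speed; a pose out of reach is approached as far as the arm can. A call with a gripper value outside its range is refused whole. The fingers move at their own pace and stop on an object; the grip force is fixed at half the most. Time passes only in rows, so rows that repeat a pose let the fingers close, or fill a call up. It gives the time, the measured TCP pose, the force and the opening at its end, in the units of the state.
- env.get_state(): the state, without advancing time (a new reading comes with each control period).
- env.capture(name): name is "side" or "top" or "wrist"; returns (picture, depth): 480x640x3 uint8, red, green, blue; 480x640 float32, m along the optical axis (not along the pixel's ray), 0 where there is no reading.
- env.camera_info(name): a dict with "mtx" (3x3 intrinsics, pixels), "xyz" and "rotation" of the camera in the world; the wrist camera has in their place "T_tool_cam" (4x4, takes a point from camera to tool coordinates, whose origin is the TCP and whose axes are the tool frame's). Camera axes: x right, y down, z forward; pixel columns grow to the right and rows downward; lengths in m; the calibration is good to about 2 mm. A picture is of the moment at which its call begins: read the wrist's pose just before it. camera_info takes no time and is no camera call.
- env.hand_in(): hands the job in, once; it reports no verdict.
Trained networks look in the newest picture that a camera, given by its name, has taken for a name from the list of things; names that differ only in an ending like _2 or _b are one class to them, and where a whole thing is asked for, a point or a joint stands for the part that bears it (a point fixed in the world has none). Each returns a list of dicts, best first, with "confidence" (0 to 1); they miss things now and then, are a little off and sometimes report something else, mostly with a low value. They report only what shows in the picture. A call takes as long as a camera call. They do not tell look-alikes from the thing itself.
- env.masks_of(thing, camera): "mask" (480x640 bool, what is visible of it) and "box" ([left, top, right, bottom] in pixels, round what is visible of it).
The state is a dict: "time": time; "q": joint angles; "qvel": joint speeds; "joint_torque": joint torques, N m; "tool_pos": TCP position; "tool_rot": TCP orientation; "wrist_force": force on the tool from outside, world axes, zero at the start; "torque": the same for the moment, N m; "gripper_width": finger opening in m.
Only numpy, scipy, OpenCV 4.12 (cv2) and the standard library are available. Lean on these libraries where they do the work, as an engineer would, in place of code of your own. Each camera call takes 0.05 s, during which the arm holds its last target.

## Working session

There is one attempt and no reset: what is moved stays moved. The work goes in short steps, Python scripts to look and compute and a tool call to move; the robot and the scene stay as the last step left them, time stands still between calls to the robot, and variables do not carry over. Pictures are saved under pics/ and viewed, and the job is handed in when it is done.

Besides the shell and the picture viewer there is one more tool, called after "Call:" by a JSON object that holds its "name" and its "arguments". carry_out: Moves the arm, as the interface text tells. Its arguments: {"type":"object","properties":{"moves":{"type":"array","items":{"type":"object","properties":{"x":{"type":"number"},"y":{"type":"number"},"z":{"type":"number"},"rx":{"type":"number"},"ry":{"type":"number"},"rz":{"type":"number"},"claw":{"type":"number"}}}}},"required":["moves"]}

```bash
mkdir -p pics; cat > h.py <<'E'
import numpy as np, cv2
from rig import env
from scipy.spatial.transform import Rotation as R
def rot(q): q=np.asarray(q,float); return R.from_quat([q[1],q[2],q[3],q[0]]).as_matrix()
def camT(name,st=None):
    ci=env.camera_info(name); T=np.eye(4)
    if 'T_tool_cam' in ci:
        W=np.eye(4); W[:3,:3]=rot(st['tool_rot']); W[:3,3]=st['tool_pos']; return np.array(ci['mtx']),W@np.array(ci['T_tool_cam'])
    r=np.array(ci['rotation'],float)
    T[:3,:3]=r if r.shape==(3,3) else rot(r); T[:3,3]=ci['xyz']; return np.array(ci['mtx']),T
def cloud(depth,K,T):
    v,u=np.mgrid[0:480,0:640]; p=np.stack([(u-K[0,2])/K[0,0]*depth,(v-K[1,2])/K[1,1]*depth,depth],-1)
    return p@T[:3,:3].T+T[:3,3]
def save(n,img): cv2.imwrite('pics/'+n,cv2.cvtColor(img,cv2.COLOR_RGB2BGR))
E
python3 - <<'E'
from h import *
st=env.get_state(); print({k:np.round(v,3) for k,v in st.items()}); print(env.tip_reach, rot(st['tool_rot']).round(3))
for n in ['top','side']:
    im,d=env.capture(n); save(n+'0.png',im); np.savez(n+'0.npz',im=im,d=d)
    K,T=camT(n,st); P=cloud(d,K,T); print(n,T[:3,3])
    for th in ['jar','lift_top']:
        for m in env.masks_of(th,n):
            mk=m['mask']&(d>0); q=P[mk]; 
            print(n,th,round(m['confidence'],2),np.round(m['box']),mk.sum(),np.percentile(q,[5,50,95],axis=0).round(3).tolist() if len(q) else '', im[m['mask']].mean(0).round())
E
```

```text
{'time': np.float64(0.0), 'q': array([-1.478,  0.427,  0.074,  1.607, -0.034,  1.111, -0.067]), 'qvel': array([ 0.001,  0.   ,  0.002,  0.   ,  0.   ,  0.   , -0.   ]), 'joint_torque': array([ 1.0000e-03, -9.3582e+01,  3.6670e+00, -4.5416e+01, -4.9000e-02,
        2.0000e-02,  0.0000e+00]), 'tool_pos': array([0.162, 0.655, 0.175]), 'tool_rot': array([ 0.556, -0.436,  0.557,  0.436]), 'wrist_force': array([ 0.03 , -0.556,  0.348]), 'torque': array([ 0.012, -0.023,  0.037]), 'gripper_width': np.float64(0.094)}
0.008 [[-0.    -0.971  0.239]
 [-0.001  0.239  0.971]
 [-1.    -0.    -0.001]]
top [ 0.42306974 -0.03589366  1.03466406]
top jar 0.93 [398. 267. 427. 289.] 575 [[0.423, -0.268, 0.029], [0.443, -0.243, 0.08], [0.463, -0.224, 0.083]] [ 62. 170. 165.]
top jar 0.89 [361. 193. 382. 224.] 542 [[0.577, -0.181, 0.026], [0.597, -0.159, 0.08], [0.621, -0.138, 0.083]] [123.  83.  59.]
top jar 0.75 [314. 217. 339. 241.] 530 [[0.527, -0.084, 0.028], [0.548, -0.063, 0.08], [0.572, -0.042, 0.083]] [134.  93.  67.]
top jar 0.63 [348. 282. 374. 308.] 517 [[0.388, -0.154, 0.047], [0.409, -0.131, 0
[... 305 characters left out ...]
76], [0.427, -0.112, 0.082]] [ 45. 204. 204.]
side jar 0.75 [313. 240. 345. 288.] 1320 [[0.526, -0.083, 0.006], [0.542, -0.071, 0.067], [0.568, -0.041, 0.082]] [157. 100.  70.]
side jar 0.73 [323. 345. 363. 401.] 1746 [[0.419, -0.269, 0.006], [0.437, -0.254, 0.078], [0.464, -0.226, 0.082]] [ 45. 209. 209.]
side jar 0.62 [333. 291. 365. 342.] 1474 [[0.487, -0.19, 0.009], [0.503, -0.176, 0.075], [0.528, -0.149, 0.082]] [114. 106. 102.]
side jar 0.57 [374. 261. 405. 313.] 1398 [[0.577, -0.182, 0.01], [0.591, -0.168, 0.071], [0.618, -0.141, 0.081]] [157.  95.  63.]
side lift_top 0.71 [224. 129. 300. 181.] 2153 [[0.522, 0.148, 0.106], [0.571, 0.196, 0.111], [0.627, 0.251, 0.113]] [188. 183. 183.]
```

```bash
python3 - <<'E'
from h import *
a=np.load('side0.npz')['im']; b=np.load('top0.npz')['im']
save('crop_side.png',cv2.resize(a[220:420,220:480],None,fx=3,fy=3,interpolation=cv2.INTER_CUBIC))
save('crop_lift.png',np.hstack([cv2.resize(a[100:230,180:340],(400,325)),cv2.resize(b[150:280,130:290],(400,325))]))
E
```

```text
(no output)
```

View pics/top0.png

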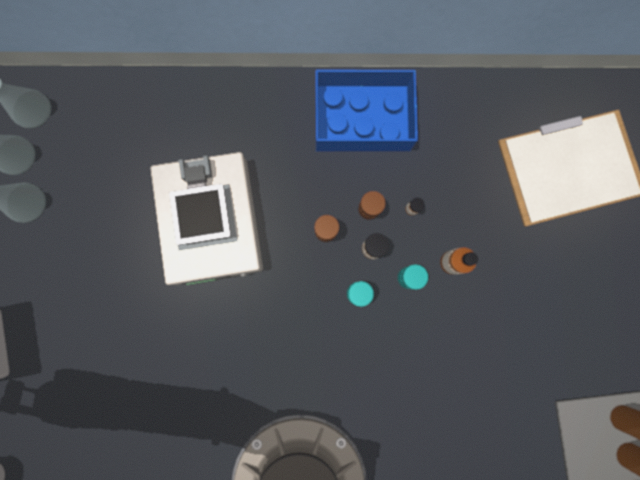

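View pics/side0.png

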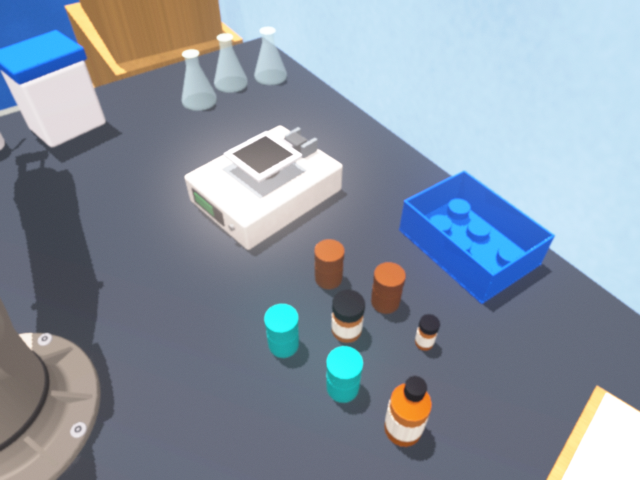

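```bash
ls pics
```

```text
crop_lift.png
crop_side.png
side0.png
top0.png
```

View pics/crop_side.png

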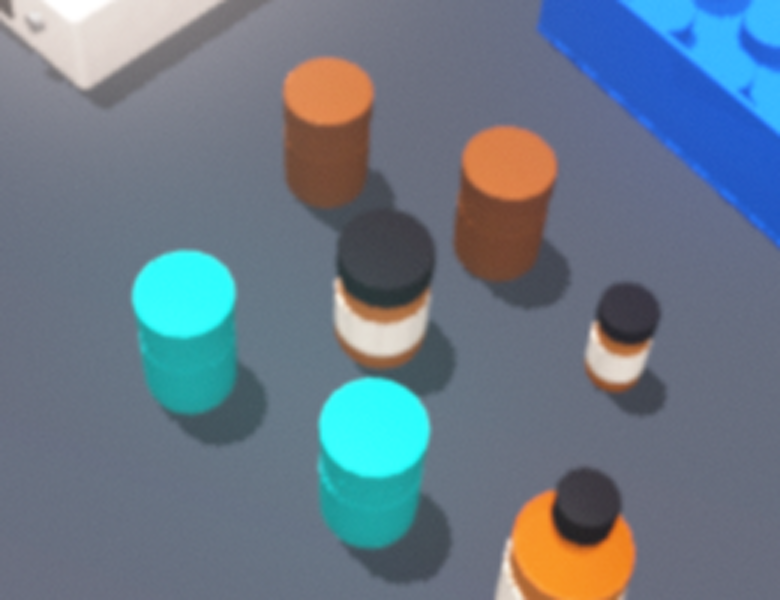

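View pics/crop_lift.png

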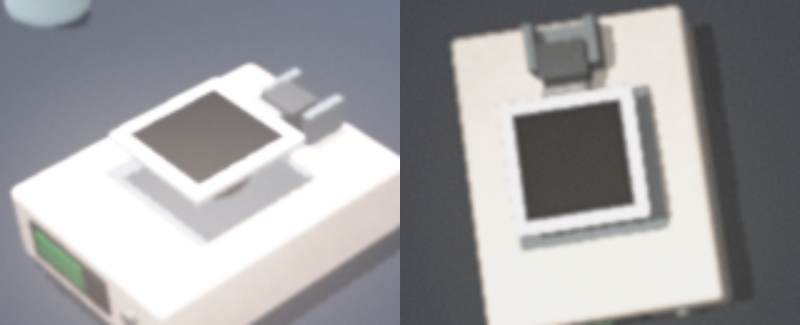

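The wanted jar has the flat black cap and label, at side (348,317) / top (377,246). It could be confused with:
- brown look-alikes, side (329,264) and (388,288)
- turquoise look-alikes, side (282,331) and (344,375)
- vial, side (427,333)
- bottle, side (408,413)

The close crop confirms the choice. The lift plate is at side (263,155) / top (200,214), and the catch is at top (196,170).

```bash
python3 - <<'E'
from h import *
for n,box in [('side',(325,285,372,345)),('top',(355,228,395,262))]:
    z=np.load(n+'0.npz'); K,T=camT(n); P=cloud(z['d'],K,T)
    u0,v0,u1,v1=box; p=P[v0:v1,u0:u1].reshape(-1,3); c=z['im'][v0:v1,u0:u1].reshape(-1,3).astype(int)
    s=(abs(p[:,2]-.08)<.006)&(c.max(1)<110)
    q=p[s][:,:2].astype(np.float32); print(n,'jar',s.sum(),q.mean(0),cv2.minEnclosingCircle(q),np.median(p[s][:,2]))
for n,box in [('side',(200,110,320,190)),('top',(150,165,250,260))]:
    z=np.load(n+'0.npz'); K,T=camT(n); P=cloud(z['d'],K,T)
    u0,v0,u1,v1=box; p=P[v0:v1,u0:u1].reshape(-1,3)
    s=(abs(p[:,2]-.111)<.004)&(p[:,0]<.64)
    q=p[s][:,:2].astype(np.float32); print(n,'plate',s.sum(),cv2.minAreaRect(q),np.median(p[s][:,2]))
    s=(p[:,2]>.095)&(p[:,0]>.635); print('catch',p[s].mean(0),p[s].max(0),p[s].min(0))
z=np.load('side0.npz'); K,T=camT('side'); P=cloud(z['d'],K,T)
print('bottle cap',P[388,415], 'vial',P[325,428])
E
```

```text
side jar 751 [ 0.5099862 -0.1669189] ((0.5118587613105774, -0.16629014909267426), 0.027374830096960068) 0.08012828849890075
top jar 465 [ 0.51103383 -0.16917968] ((0.5115183591842651, -0.16915403306484222), 0.026093902066349983) 0.08040780857159868
side plate 2024 ((0.5801079273223877, 0.2032093107700348), (0.12430133670568466, 0.11342913657426834), 8.789623260498047) 0.11084969798266497
catch [0.66363598 0.21076588 0.10239215] [0.6980916  0.25398051 0.11053638] [0.63505956 0.15762722 0.09512912]
top plate 2920 ((0.5808935761451721, 0.1989845186471939), (0.12377478182315826, 0.11057768017053604), 8.937796592712402) 0.11101839418403125
catch [0.65866462 0.2106719  0.10373772] [0.680103   0.24341092 0.11224488] [0.63506271 0.15168394 0.09511675]
bottle cap [ 0.47476879 -0.34845669  0.1347319 ] vial [ 0.59492186 -0.2612802   0.0631121 ]
```

```bash
python3 - <<'E'
from h import *
for n,box in [('side',(200,110,320,190)),('top',(150,165,250,260))]:
    z=np.load(n+'0.npz'); K,T=camT(n); P=cloud(z['d'],K,T)
    u0,v0,u1,v1=box; p=P[v0:v1,u0:u1].reshape(-1,3); c=z['im'][v0:v1,u0:u1].reshape(-1,3).astype(int).max(1)
    s=(abs(p[:,2]-.111)<.004)&(p[:,0]<.625)&(p[:,0]>.525)&(c<130)
    q=p[s][:,:2].astype(np.float32); print(n,'pad',s.sum(),cv2.minAreaRect(q),q.mean(0))
    R2=np.array([[np.cos(.155),np.sin(.155)],[-np.sin(.155),np.cos(.155)]])
    s=(abs(p[:,2]-.111)<.004)&(p[:,0]<.66)
    q=p[s][:,:2]@R2.T; h=np.histogram(q[:,0],bins=np.arange(.53,.7,.005)); print(list(zip(h[1].round(3),h[0])))
E
```

```text
side pad 478 ((0.5748516917228699, 0.20210516452789307), (0.07959667593240738, 0.08035151660442352), 8.699165344238281) [0.58492166 0.21589226]
[(np.float64(0.53), np.int64(0)), (np.float64(0.535), np.int64(0)), (np.float64(0.54), np.int64(69)), (np.float64(0.545), np.int64(96)), (np.float64(0.55), np.int64(100)), (np.float64(0.555), np.int64(89)), (np.float64(0.56), np.int64(89)), (np.float64(0.565), np.int64(96)), (np.float64(0.57), np.int64(92)), (np.float64(0.575), np.int64(89)), (np.float64(0.58), np.int64(92)), (np.float64(0.585), np.int64(82)), (np.float64(0.59), np.int64(96)), (np.float64(0.595), np.int64(89)), (np.float64(0.6), np.int64(85)), (np.float64(0.605), np.int64(88)), (np.float64(0.61), np.int64(90)), (np.float64(0.615), np.int64(89)), (np.float64(0.62), np.int64(87)), (np.float64(0.625), np.int64(81)), (np.float64(0.63), np.int64(85)), (np.float64(0.635), np.int64(84)), (np.float64(0.64), np.int64(80)), (np.float64(0.645), np.int64(84)), (np.float64(0.65), np.int64(56)), (np.float64(0.655), np.int64(30)), (np.float64(0.66), np.int64(5)), (np.float64(0.665), np.int6
[... 768 characters left out ...]
131)), (np.float64(0.595), np.int64(126)), (np.float64(0.6), np.int64(130)), (np.float64(0.605), np.int64(128)), (np.float64(0.61), np.int64(135)), (np.float64(0.615), np.int64(123)), (np.float64(0.62), np.int64(125)), (np.float64(0.625), np.int64(131)), (np.float64(0.63), np.int64(129)), (np.float64(0.635), np.int64(131)), (np.float64(0.64), np.int64(124)), (np.float64(0.645), np.int64(124)), (np.float64(0.65), np.int64(92)), (np.float64(0.655), np.int64(44)), (np.float64(0.66), np.int64(12)), (np.float64(0.665), np.int64(8)), (np.float64(0.67), np.int64(3)), (np.float64(0.675), np.int64(5)), (np.float64(0.68), np.int64(4)), (np.float64(0.685), np.int64(0)), (np.float64(0.69), np.int64(0))]
```

Call:
{"name": "carry_out", "arguments": {"moves": [{"x":-20,"y":-50,"z":-30,"rx":9,"claw":1},{"x":-40,"y":-100,"z":-60,"rx":18,"claw":1},{"x":-50,"y":-150,"z":-91,"rx":27,"claw":1},{"x":-50,"y":-202,"z":-122,"rx":36,"claw":1},{"x":-50,"y":-252,"z":-152,"rx":45,"claw":1},{"x":-50,"y":-303,"z":-183,"rx":54,"claw":1},{"x":-50,"y":-334,"z":-236,"rx":63,"claw":1},{"x":-50,"y":-364,"z":-290,"rx":72,"claw":1},{"x":-50,"y":-395,"z":-343,"rx":81,"claw":1},{"x":-50,"y":-425,"z":-396,"rx":90,"claw":1}]}}

```text
schema error: expected keys x, y, z, rx, ry, rz, claw
```

Call:
{"name": "carry_out", "arguments": {"moves": [{"x":-20,"y":-50,"z":-30,"rx":9,"ry":0,"rz":0,"claw":1},{"x":-40,"y":-100,"z":-60,"rx":18,"ry":0,"rz":0,"claw":1},{"x":-50,"y":-150,"z":-91,"rx":27,"ry":0,"rz":0,"claw":1},{"x":-50,"y":-202,"z":-122,"rx":36,"ry":0,"rz":0,"claw":1},{"x":-50,"y":-252,"z":-152,"rx":45,"ry":0,"rz":0,"claw":1},{"x":-50,"y":-303,"z":-183,"rx":54,"ry":0,"rz":0,"claw":1},{"x":-50,"y":-334,"z":-236,"rx":63,"ry":0,"rz":0,"claw":1},{"x":-50,"y":-364,"z":-290,"rx":72,"ry":0,"rz":0,"claw":1},{"x":-50,"y":-395,"z":-343,"rx":81,"ry":0,"rz":0,"claw":1},{"x":-50,"y":-425,"z":-396,"rx":90,"ry":0,"rz":0,"claw":1}]}}

```text
time: 1.55
tool_pos: [0.4797, 0.167, 0.2258]
tool_rot: [0.702, 0.087, 0.702, -0.087]
wrist_force: [1.9, 0.0, 0.1]
gripper_width: 0.0939
```

```bash
cat >> h.py <<'E'
def togo(xyz,jaw_deg=None):
    st=env.get_state(); M=rot(st['tool_rot']); d=M.T@(np.array(xyz)-st['tool_pos'])*1000
    out=['shift',d.round(1).tolist()]
    if jaw_deg is not None:
        a=np.radians(jaw_deg); zx=np.array([np.cos(a),np.sin(a),0]); x=np.array([0,0,-1.]); N=np.c_[x,np.cross(zx,x),zx]
        out+=['rotvec',np.degrees(R.from_matrix(M.T@N).as_rotvec()).round(1).tolist()]
    print(out)
E
python3 - <<'E'
from h import *
togo([.511,-.168,.20],-66); togo([.511,-.168,.034],-66); print(env.get_state()['q'].round(2))
E
```

```text
['shift', [25.8, -317.2, 112.3], 'rotvec', [51.9, 0.0, -0.0]]
['shift', [191.8, -317.3, 112.2], 'rotvec', [51.9, 0.0, -0.0]]
[-1.01  0.1   0.6   1.94 -0.06  1.12 -0.63]
```

Call:
{"name": "carry_out", "arguments": {"moves": [{"x":4,"y":-45,"z":16,"rx":7,"ry":0,"rz":0,"claw":1},{"x":8,"y":-90,"z":32,"rx":14,"ry":0,"rz":0,"claw":1},{"x":12,"y":-135,"z":48,"rx":21,"ry":0,"rz":0,"claw":1},{"x":16,"y":-181,"z":64,"rx":28,"ry":0,"rz":0,"claw":1},{"x":20,"y":-226,"z":80,"rx":35,"ry":0,"rz":0,"claw":1},{"x":24,"y":-272,"z":96,"rx":43,"ry":0,"rz":0,"claw":1},{"x":26,"y":-317,"z":112,"rx":52,"ry":0,"rz":0,"claw":1},{"x":26,"y":-317,"z":112,"rx":52,"ry":0,"rz":0,"claw":1},{"x":26,"y":-317,"z":112,"rx":52,"ry":0,"rz":0,"claw":1},{"x":26,"y":-317,"z":112,"rx":52,"ry":0,"rz":0,"claw":1}]}}

```text
time: 2.8
tool_pos: [0.511, -0.1665, 0.1998]
tool_rot: [0.593, 0.385, 0.593, -0.385]
wrist_force: [-0.5, 0.1, 1.3]
gripper_width: 0.0934
```

```bash
python3 - <<'E'
from h import *
st=env.get_state(); print(st['tool_pos'].round(4),st['time'])
im,d=env.capture('wrist'); save('w1.png',im); K,T=camT('wrist',st); P=cloud(d,K,T)
p=P.reshape(-1,3); c=im.reshape(-1,3).astype(int).max(1)
s=(abs(p[:,2]-.08)<.006)&(np.hypot(p[:,0]-.511,p[:,1]+.168)<.04)&(c<110)
q=p[s][:,:2].astype(np.float32); print(s.sum(),q.mean(0),cv2.minEnclosingCircle(q),np.median(p[s][:,2]))
x,y=cv2.minEnclosingCircle(q)[0]
togo([.511,-.168,.029],-66)
togo([x,y,.029],-66)
E
```

```text
[ 0.511  -0.1665  0.1998] 2.8
2095 [ 0.51368695 -0.16796172] ((0.5128520131111145, -0.1686805784702301), 0.02624773606657982) 0.07981240639369386
['shift', [170.8, -0.7, 1.4], 'rotvec', [-0.0, -0.0, -0.0]]
['shift', [170.8, 0.7, 2.8], 'rotvec', [-0.0, -0.0, -0.0]]
```

View pics/w1.png

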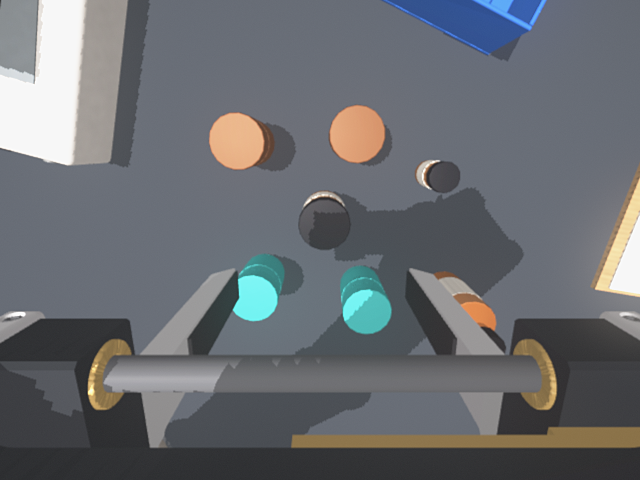

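The wrist view shows the black cap at (324,222) between the open fingers, clear of the brown jars (238,141), (357,134) and the turquoise ones (257,290), (365,305). Next I descend and grip.

Call:
{"name": "carry_out", "arguments": {"moves": [{"x":40,"y":0,"z":2,"rx":0,"ry":0,"rz":0,"claw":1},{"x":80,"y":0,"z":2,"rx":0,"ry":0,"rz":0,"claw":1},{"x":115,"y":0,"z":2,"rx":0,"ry":0,"rz":0,"claw":1},{"x":145,"y":0,"z":2,"rx":0,"ry":0,"rz":0,"claw":1},{"x":165,"y":0,"z":2,"rx":0,"ry":0,"rz":0,"claw":1},{"x":171,"y":0,"z":2,"rx":0,"ry":0,"rz":0,"claw":1},{"x":171,"y":0,"z":2,"rx":0,"ry":0,"rz":0,"claw":1},{"x":171,"y":0,"z":2,"rx":0,"ry":0,"rz":0,"claw":0.3},{"x":171,"y":0,"z":2,"rx":0,"ry":0,"rz":0,"claw":0},{"x":171,"y":0,"z":2,"rx":0,"ry":0,"rz":0,"claw":0}]}}

```text
time: 4.1
tool_pos: [0.5121, -0.1682, 0.0292]
tool_rot: [0.593, 0.386, 0.593, -0.385]
wrist_force: [0.5, 0.5, 0.9]
gripper_width: 0.0671
```

Call:
{"name": "carry_out", "arguments": {"moves": [{"x":0,"y":0,"z":0,"rx":0,"ry":0,"rz":0,"claw":0},{"x":0,"y":0,"z":0,"rx":0,"ry":0,"rz":0,"claw":0},{"x":0,"y":0,"z":0,"rx":0,"ry":0,"rz":0,"claw":0},{"x":0,"y":0,"z":0,"rx":0,"ry":0,"rz":0,"claw":0},{"x":0,"y":0,"z":0,"rx":0,"ry":0,"rz":0,"claw":0},{"x":-10,"y":0,"z":0,"rx":0,"ry":0,"rz":0,"claw":0},{"x":-30,"y":0,"z":0,"rx":0,"ry":0,"rz":0,"claw":0},{"x":-60,"y":0,"z":0,"rx":0,"ry":0,"rz":0,"claw":0},{"x":-95,"y":0,"z":0,"rx":0,"ry":0,"rz":0,"claw":0},{"x":-130,"y":0,"z":0,"rx":0,"ry":0,"rz":0,"claw":0}]}}

```text
time: 5.35
tool_pos: [0.5117, -0.1686, 0.1614]
tool_rot: [0.593, 0.386, 0.593, -0.385]
wrist_force: [0.5, 1.2, -3.8]
gripper_width: 0.0511
```

```bash
python3 - <<'E'
from h import *
st=env.get_state(); print(st['tool_pos'].round(4),st['time'],st['q'].round(2))
im,d=env.capture('side'); save('s2.png',im)
K,T=camT('side'); P=cloud(d,K,T)
for m in env.masks_of('jar','side'):
    q=P[m['mask']&(d>0)]; print(round(m['confidence'],2),m['box'],np.percentile(q,[5,50,95],axis=0).round(3).tolist())
for jaw in (-81,99): togo([.575,.200,.18],jaw)
E
```

```text
[ 0.5117 -0.1686  0.1614] 5.35 [-0.55  0.3   0.91  1.97 -0.29  1.   -0.66]
0.89 [376.8, 260.9, 402.3, 313.1] [[0.577, -0.182, 0.007], [0.591, -0.168, 0.07], [0.619, -0.141, 0.082]]
0.87 [335.3, 235.6, 366.7, 294.4] [[0.486, -0.19, 0.141], [0.5, -0.177, 0.2], [0.525, -0.15, 0.213]]
0.65 [326.2, 347.1, 363.6, 402.1] [[0.419, -0.27, 0.012], [0.436, -0.254, 0.079], [0.46, -0.228, 0.082]]
0.64 [314.7, 239.5, 336.6, 288.7] [[0.525, -0.081, 0.003], [0.534, -0.068, 0.061], [0.55, -0.039, 0.082]]
0.56 [264.8, 302.4, 295.9, 357.7] [[0.385, -0.154, 0.011], [0.403, -0.141, 0.077], [0.427, -0.112, 0.082]]
['shift', [-16.0, 206.1, -312.3], 'rotvec', [15.0, 0.0, -0.4]]
['shift', [-16.0, 206.1, -312.3], 'rotvec', [-165.0, 0.5, 0.1]]
```

View pics/s2.png

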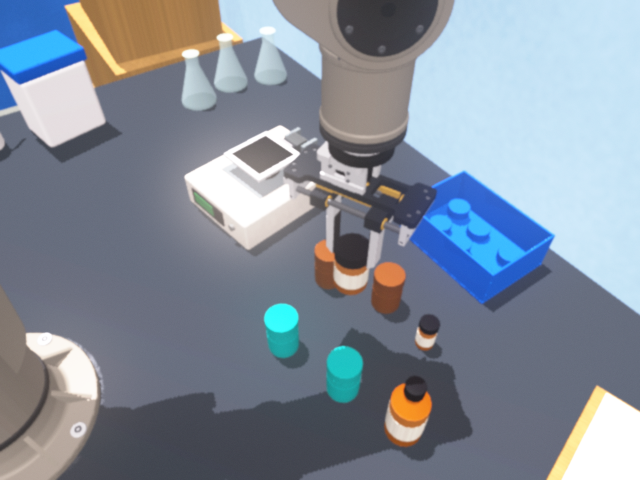

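Jar is gripped upright at (351,265) with the neighbours undisturbed. Next I carry it over the plate.

Call:
{"name": "carry_out", "arguments": {"moves": [{"x":-10,"y":15,"z":-23,"rx":1,"ry":0,"rz":0,"claw":0},{"x":-16,"y":40,"z":-61,"rx":3,"ry":0,"rz":0,"claw":0},{"x":-16,"y":68,"z":-103,"rx":5,"ry":0,"rz":0,"claw":0},{"x":-16,"y":98,"z":-148,"rx":7,"ry":0,"rz":0,"claw":0},{"x":-16,"y":128,"z":-194,"rx":9,"ry":0,"rz":0,"claw":0},{"x":-16,"y":156,"z":-236,"rx":11,"ry":0,"rz":0,"claw":0},{"x":-16,"y":182,"z":-276,"rx":13,"ry":0,"rz":0,"claw":0},{"x":-16,"y":200,"z":-303,"rx":15,"ry":0,"rz":0,"claw":0},{"x":-16,"y":206,"z":-312,"rx":15,"ry":0,"rz":0,"claw":0},{"x":-16,"y":206,"z":-312,"rx":15,"ry":0,"rz":0,"claw":0}]}}

```text
time: 6.7
tool_pos: [0.5748, 0.1994, 0.1797]
tool_rot: [0.539, 0.461, 0.536, -0.458]
wrist_force: [-0.1, -0.9, -2.4]
gripper_width: 0.0514
```

```bash
python3 - <<'E'
from h import *
st=env.get_state(); print(st['tool_pos'].round(4),st['wrist_force'].round(1),st['q'].round(2))
im,d=env.capture('side'); save('s3.png',im)
K,T=camT('side'); P=cloud(d,K,T)
for m in env.masks_of('jar','side')+env.masks_of('lift_top','side'):
    q=P[m['mask']&(d>0)]; print(round(m['confidence'],2),np.round(m['box']),np.percentile(q,[5,50,95],axis=0).round(3).tolist())
p=P.reshape(-1,3); c=im.reshape(-1,3).astype(int).max(1)
s=(abs(p[:,2]-.231)<.006)&(np.hypot(p[:,0]-.575,p[:,1]-.2)<.04)&(c<110)
q=p[s][:,:2].astype(np.float32); print(s.sum(),q.mean(0),cv2.minEnclosingCircle(q))
togo([.575,.200,.139],-81)
E
```

```text
[0.5748 0.1994 0.1797] [-0.1 -0.9 -2.4] [-1.1   0.42  0.87  1.8  -0.36  1.09 -1.52]
0.97 [313. 238. 346. 287.] [[0.526, -0.083, 0.009], [0.542, -0.071, 0.069], [0.568, -0.043, 0.082]]
0.86 [326. 347. 362. 402.] [[0.419, -0.269, 0.017], [0.436, -0.254, 0.079], [0.461, -0.228, 0.082]]
0.82 [375. 261. 406. 313.] [[0.577, -0.182, 0.012], [0.591, -0.168, 0.072], [0.617, -0.141, 0.081]]
0.75 [246.  92. 271. 146.] [[0.549, 0.177, 0.157], [0.562, 0.186, 0.199], [0.586, 0.217, 0.232]]
0.72 [225. 134. 300. 178.] [[0.521, 0.147, 0.105], [0.566, 0.192, 0.111], [0.629, 0.243, 0.113]]
0.59 [264. 301. 298. 358.] [[0.385, -0.154, 0.008], [0.403, -0.142, 0.076], [0.428, -0.112, 0.082]]
0.61 [226. 135. 301. 179.] [[0.522, 0.147, 0.105], [0.567, 0.192, 0.111], [0.628, 0.243, 0.113]]
302 [0.5659148  0.20339994] ((0.5694239139556885, 0.2041190266609192), 0.028003325685858727)
['shift', [41.2, 0.0, -1.9], 'rotvec', [-0.1, -0.0, -0.4]]
```

View pics/s3.png

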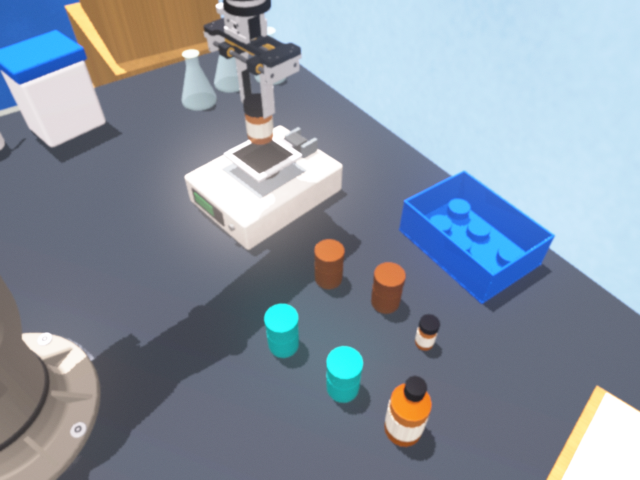

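Jar hangs upright at (259,120), centred over the pad (263,155). Next I set it down slowly with a slight press.

Call:
{"name": "carry_out", "arguments": {"moves": [{"x":12,"y":0,"z":-1,"rx":0,"ry":0,"rz":0,"claw":0},{"x":24,"y":0,"z":-1,"rx":0,"ry":0,"rz":0,"claw":0},{"x":32,"y":0,"z":-1,"rx":0,"ry":0,"rz":0,"claw":0},{"x":36,"y":0,"z":-1,"rx":0,"ry":0,"rz":0,"claw":0},{"x":38,"y":0,"z":-1,"rx":0,"ry":0,"rz":0,"claw":0},{"x":40,"y":0,"z":-1,"rx":0,"ry":0,"rz":0,"claw":0},{"x":42,"y":0,"z":-1,"rx":0,"ry":0,"rz":0,"claw":0},{"x":44,"y":0,"z":-1,"rx":0,"ry":0,"rz":0,"claw":0},{"x":46,"y":0,"z":-1,"rx":0,"ry":0,"rz":0,"claw":0},{"x":46,"y":0,"z":-1,"rx":0,"ry":0,"rz":0,"claw":0}]}}

```text
time: 8.1
tool_pos: [0.5754, 0.1991, 0.1342]
tool_rot: [0.539, 0.462, 0.536, -0.458]
wrist_force: [0.9, -0.2, 2.3]
gripper_width: 0.0512
```

```bash
cat > chk.py <<'E'
from h import *
import sys
st=env.get_state(); print(st['tool_pos'].round(4),st['wrist_force'].round(1),st['time'])
im,d=env.capture('side'); save(sys.argv[1],cv2.resize(im[40:240,150:410],None,fx=3,fy=3,interpolation=cv2.INTER_CUBIC))
K,T=camT('side'); P=cloud(d,K,T)
p=P.reshape(-1,3); c=im.reshape(-1,3).astype(int).max(1)
# plate corners near camera: heights on plate region away from jar
s=(p[:,0]>.525)&(p[:,0]<.545)&(abs(p[:,1]-.2)<.04)&(p[:,2]<.125); print('plate z',np.percentile(p[s][:,2],[10,50,90]).round(4))
s=(np.hypot(p[:,0]-.575,p[:,1]-.2)<.04)&(c<110)&(p[:,2]>.13)
z=p[s][:,2]; 
for lo in np.arange(.14,.22,.004):
    print(round(lo,3),((z>=lo)&(z<lo+.004)).sum(),end=' | ')
E
python3 chk.py s4.png
```

```text
[0.5754 0.1991 0.1342] [ 0.9 -0.2  2.3] 8.1
plate z [0.071  0.1048 0.1069]
0.14 0 | 0.144 0 | 0.148 0 | 0.152 0 | 0.156 0 | 0.16 0 | 0.164 1 | 0.168 23 | 0.172 29 | 0.176 31 | 0.18 45 | 0.184 220 | 0.188 13 | 0.192 14 | 0.196 11 | 0.2 11 | 0.204 12 | 0.208 15 | 0.212 15 | 0.216 10 |
```

View pics/s4.png

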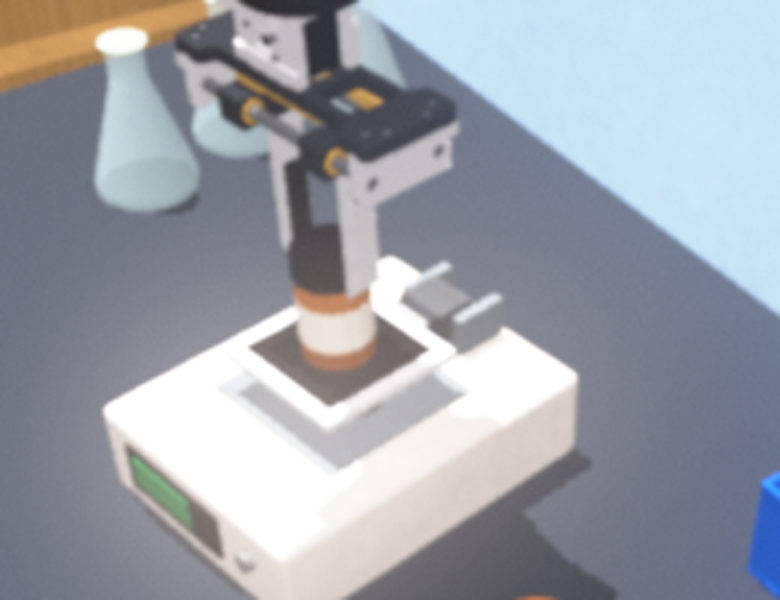

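Jar stands centred on the plate (crop, 335,330). The plate has sunk about 5 mm, with about 5 N of push and no slip. Now I press down.

Call:
{"name": "carry_out", "arguments": {"moves": [{"x":4,"y":0,"z":0,"rx":0,"ry":0,"rz":0,"claw":0},{"x":8,"y":0,"z":0,"rx":0,"ry":0,"rz":0,"claw":0},{"x":12,"y":0,"z":0,"rx":0,"ry":0,"rz":0,"claw":0},{"x":16,"y":0,"z":0,"rx":0,"ry":0,"rz":0,"claw":0},{"x":20,"y":0,"z":0,"rx":0,"ry":0,"rz":0,"claw":0},{"x":22,"y":0,"z":0,"rx":0,"ry":0,"rz":0,"claw":0},{"x":22,"y":0,"z":0,"rx":0,"ry":0,"rz":0,"claw":0},{"x":22,"y":0,"z":0,"rx":0,"ry":0,"rz":0,"claw":0},{"x":22,"y":0,"z":0,"rx":0,"ry":0,"rz":0,"claw":0},{"x":22,"y":0,"z":0,"rx":0,"ry":0,"rz":0,"claw":0}]}}

```text
time: 9.4
tool_pos: [0.5758, 0.1992, 0.1129]
tool_rot: [0.539, 0.462, 0.536, -0.458]
wrist_force: [-2.9, -0.5, 11.3]
gripper_width: 0.0514
```

```bash
python3 chk.py s5.png
```

```text
[0.5758 0.1992 0.1129] [-2.9 -0.5 11.3] 9.4
plate z [0.0829 0.0846 0.086 ]
0.14 0 | 0.144 3 | 0.148 15 | 0.152 27 | 0.156 29 | 0.16 123 | 0.164 127 | 0.168 10 | 0.172 13 | 0.176 7 | 0.18 12 | 0.184 9 | 0.188 13 | 0.192 14 | 0.196 14 | 0.2 10 | 0.204 7 | 0.208 8 | 0.212 0 | 0.216 0 |
```

View pics/s5.png

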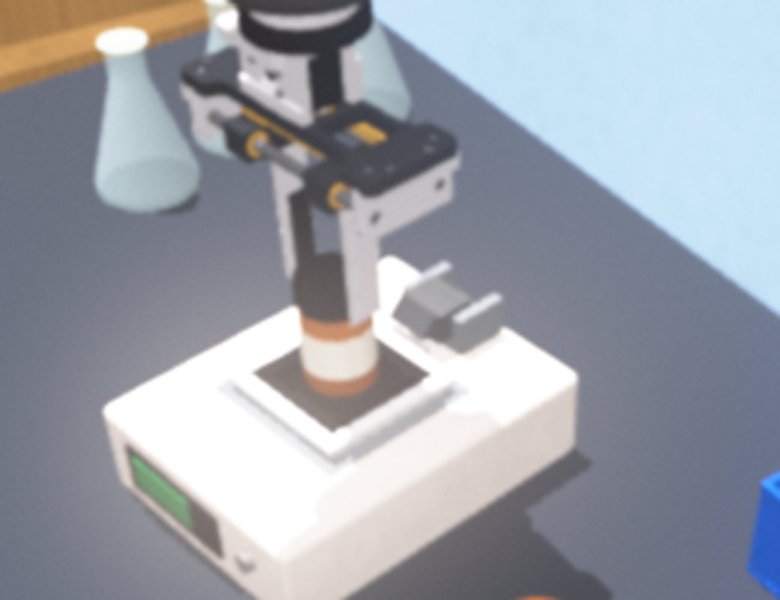

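Plate at z≈0.085, so the lift is about 26 mm, and it was held for over 0.5 s. The catch shows closer over the edge at crop (430,300). I hold a little longer, ease back 4 mm, then open.

Call:
{"name": "carry_out", "arguments": {"moves": [{"x":1,"y":0,"z":0,"rx":0,"ry":0,"rz":0,"claw":0},{"x":1,"y":0,"z":0,"rx":0,"ry":0,"rz":0,"claw":0},{"x":1,"y":0,"z":0,"rx":0,"ry":0,"rz":0,"claw":0},{"x":-1,"y":0,"z":0,"rx":0,"ry":0,"rz":0,"claw":0},{"x":-3,"y":0,"z":0,"rx":0,"ry":0,"rz":0,"claw":0},{"x":-5,"y":0,"z":0,"rx":0,"ry":0,"rz":0,"claw":0},{"x":-5,"y":0,"z":0,"rx":0,"ry":0,"rz":0,"claw":0},{"x":-5,"y":0,"z":0,"rx":0,"ry":0,"rz":0,"claw":0.6},{"x":-5,"y":0,"z":0,"rx":0,"ry":0,"rz":0,"claw":0.8},{"x":-5,"y":0,"z":0,"rx":0,"ry":0,"rz":0,"claw":1}]}}

```text
time: 10.7
tool_pos: [0.5756, 0.1991, 0.1177]
tool_rot: [0.539, 0.462, 0.536, -0.458]
wrist_force: [-0.2, 0.3, 0.6]
gripper_width: 0.073
```

```bash
python3 chk.py s6.png
```

```text
[0.5756 0.1991 0.1177] [-0.2  0.3  0.6] 10.7
plate z [0.0728 0.091  0.0927]
0.14 0 | 0.144 0 | 0.148 0 | 0.152 18 | 0.156 36 | 0.16 43 | 0.164 41 | 0.168 263 | 0.172 37 | 0.176 9 | 0.18 7 | 0.184 4 | 0.188 7 | 0.192 11 | 0.196 10 | 0.2 8 | 0.204 7 | 0.208 7 | 0.212 9 | 0.216 3 |
```

View pics/s6.png

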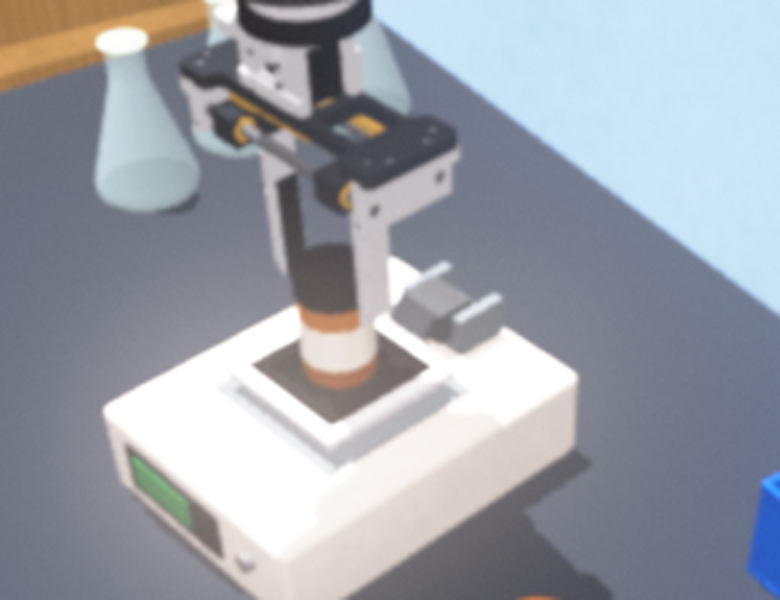

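The plate is held at z≈0.091 (20 mm sunk) with the grip released, so the catch has closed. I open fully and withdraw upwards.

Call:
{"name": "carry_out", "arguments": {"moves": [{"x":0,"y":0,"z":0,"rx":0,"ry":0,"rz":0,"claw":1},{"x":0,"y":0,"z":0,"rx":0,"ry":0,"rz":0,"claw":1},{"x":0,"y":0,"z":0,"rx":0,"ry":0,"rz":0,"claw":1},{"x":-10,"y":0,"z":0,"rx":0,"ry":0,"rz":0,"claw":1},{"x":-30,"y":0,"z":0,"rx":0,"ry":0,"rz":0,"claw":1},{"x":-60,"y":0,"z":0,"rx":0,"ry":0,"rz":0,"claw":1},{"x":-90,"y":0,"z":0,"rx":0,"ry":0,"rz":0,"claw":1},{"x":-120,"y":0,"z":0,"rx":0,"ry":0,"rz":0,"claw":1},{"x":-140,"y":0,"z":0,"rx":0,"ry":0,"rz":0,"claw":1},{"x":-140,"y":0,"z":0,"rx":0,"ry":0,"rz":0,"claw":1}]}}

```text
time: 12.0
tool_pos: [0.5753, 0.1991, 0.2594]
tool_rot: [0.539, 0.463, 0.536, -0.457]
wrist_force: [0.7, -0.4, -0.9]
gripper_width: 0.0942
```

```bash
python3 chk.py s7.png; python3 - <<'E'
from h import *
st=env.get_state()
im,d=env.capture('side'); K,T=camT('side'); p=cloud(d,K,T).reshape(-1,3); c=im.reshape(-1,3).astype(int).max(1)
s=(abs(p[:,2]-.17)<.006)&(np.hypot(p[:,0]-.575,p[:,1]-.2)<.05)&(c<120)
q=p[s][:,:2].astype(np.float32); print('\ncap',s.sum(),q.mean(0),cv2.minEnclosingCircle(q),np.median(p[s][:,2]))
E
```

```text
[0.5753 0.1991 0.2594] [ 0.7 -0.4 -0.9] 12.0
plate z [0.0727 0.091  0.0927]
0.14 0 | 0.144 0 | 0.148 0 | 0.152 26 | 0.156 39 | 0.16 47 | 0.164 46 | 0.168 302 | 0.172 36 | 0.176 0 | 0.18 0 | 0.184 0 | 0.188 0 | 0.192 0 | 0.196 0 | 0.2 0 | 0.204 0 | 0.208 0 | 0.212 0 | 0.216 0 | 
cap 399 [0.5725539 0.1978693] ((0.5742362141609192, 0.20126034319400787), 0.027015380561351776) 0.17060975595326155
```

View pics/s7.png

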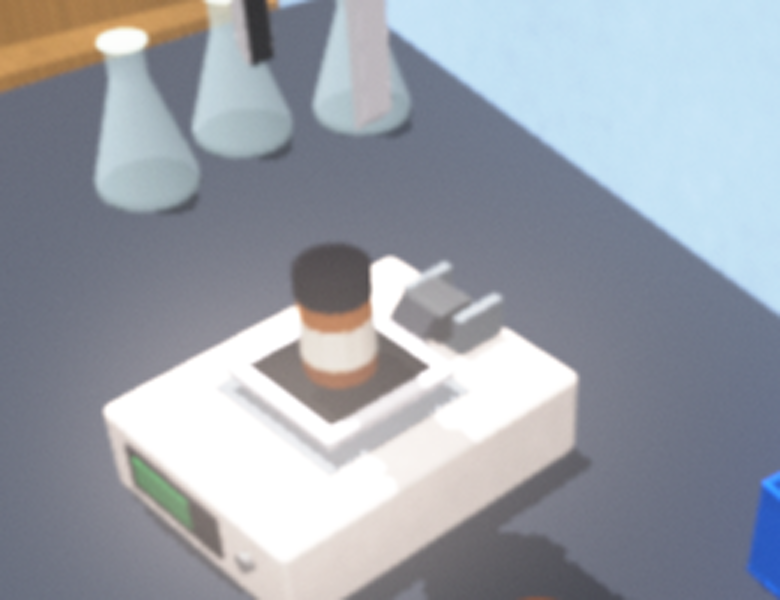

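The jar stands upright in the middle of the latched plate (crop 335,320), and the gripper is clear above it.

```bash
python3 -c "
from rig import env
print(env.hand_in(), env.get_state()['time'])"
```

```text
the job is handed in; nothing more can be done
the job is handed in; nothing more can be done
```

The jar is standing upright on the latched lift plate, and I handed the job in at about 12 s of the 38 s allowed. The hand-in reports no verdict.

I gripped the black-capped, labelled jar, set it on the raised plate and pressed the plate down. The depth reading put it at about 26 mm sunk, and I held it there for over half a second. Then I eased back, opened the gripper and withdrew upwards.

- **Plate:** it stayed down after release, with its top at z≈0.091 (about 20 mm sunk), both just after opening and again after the gripper withdrew.
- **Jar:** the cap centre was at (0.574, 0.201), about 1 mm from my estimate of the plate centre (0.575, 0.200). The cap top at z≈0.171 is plate height plus 80 mm, so its underside is on the plate.
- **Gripper:** clear above the jar, with wrist force near zero.

The highest wrist force I read at the end of a move was about 11 N. The only mishap was one move call refused for missing keys, before any motion. In the last pictures no check failed or disagreed.

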